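Clamp a circuit board in a cam-lever repair holder

ROBOT

A 7-joint arm with a two-finger parallel gripper is mounted at the origin on the work surface. World frame = base frame: x ahead of the robot, y to its left, z up, the work surface at z = 0. Lengths are in m, angles in rad, forces in N, time in s.
With the tool pointing down it reaches from about 0.425 to 0.925 m from the base axis. Payload 6.8 kg.
Tool frame: the origin (TCP) lies at the very end of the fingers, on their centre line; the grasp point (between the pads) lies 19 mm behind it; z points along the fingers, y is the line along which they close (so a half turn about z gives the same grasp; the last joint's range is limited). The gripper opens to 88 mm and grips with 3 to 60 N. Pads are 20 mm wide; open, the fingers measure 115 mm over their backs; the gripper's body (75 mm by 178 mm) begins 61 mm behind the grasp point.
Start: joints at [1.132, 0.477, 0.022, 1.555, -0.011, 1.109, -0.083], TCP at [0.219, -0.638, 0.223] pointing down, gripper open.
Joint ranges: [-2.96, 2.96], [-0.34, 2.1], [-1.41, 1.46], [0.24, 2.44], [-1.37, 4.51], [0.17, 1.92], [-2.96, 2.96]. Speed limits (rad/s): [2.39, 2.39, 3.14, 3.14, 3.14, 3.14, 3.14].

INTERFACE

Orientations are given as a rotation vector (axis times angle).
In Python, from bench import bot, cams, job gives the robot as it stands.
- The arm moves only by the tool apply_moves, never from a script. Its argument "targets" is a list that holds one entry, the list of rows, each a list of 7 numbers: the shift along the tool's x, y, z in m, then the turn, a rotation vector about the tool's x, y, z in rad, then the finger opening in m, from 0 to 0.0878. A call has 1 to 20 rows; each row shifts and turns the commanded pose from where the row before left it, along the tool's axes as they then stand; what a row does not reach is not made up. A row lasts 1/10 s, in which the tool goes at most 50 mm and 8.59 degrees, less where a joint would pass 70% of its speed; a pose out of reach is approached as far as the arm can. A call is refused whole if a number of a shift passes 0.05 or a number of a turn 0.15, either way. A call with a gripper value outside its range is refused whole. The fingers move at their own pace and stop on an object; "grip_force" is the grip in N (left out, the last holds). Time passes only in rows, so rows that do not move let the fingers close. It gives the time, the measured TCP pose, the force, the opening and the grip force at its end, in the units of the state.
- bot.get_state(): the state, without advancing time (a new reading comes with each control period).
- cams.capture(name): name is "scene" or "top" or "wrist"; returns (picture, depth): 420x560x3 uint8, red, green, blue; 420x560 float32, m along the optical axis (not along the pixel's ray), 0 where there is no reading.
- cams.calibration(name): a dict with "vertical_fov" (degrees; the focal length in pixels is half the picture's height over the tangent of half this angle, whatever the lens; pixels are square), "cx", "cy" (the principal point, pixels), "R" (3x3) and "t" (3): a world point X has camera coordinates R X + t; the wrist camera has in their place "T_tool_cam" (4x4, takes a point from camera to tool coordinates, whose origin is the TCP and whose axes are the flange's). Camera axes: x right, y down, z forward; pixel columns grow to the right and rows downward; lengths in m; the calibration is good to about 2 mm. A picture is of the moment at which its call begins: read the wrist's pose just before it. calibration takes no time and is no camera call.
- job.finish_job(): hands the job in; it is judged then, once.
The state is a dict: "time": time; "joint_pos": joint angles; "qvel": joint speeds; "tau": joint torques, N m; "eef_pos": TCP position; "orientation": TCP orientation; "force": force on the tool from outside, world axes, zero at the start; "torque": the same for the moment, N m; "gripper_width": opening from 0.0 (shut) to 1.0 (fully open); "grasp_force": force on a finger pad.
Only numpy, scipy, OpenCV 4.12 (cv2) and the standard library are available. Lean on these libraries where they do the work, as an engineer would, in place of code of your own. Each camera call takes 0.05 s, during which the arm holds its last target. There are 200 camera calls.

TASK

Clamp the circuit board in the holder on the repair bench: set the brass nut so that the red cam lever begins to bite on the board about half way through its throw, then swing the lever fully home and let go. The board must end held firmly but not crushed; do not touch it with the robot, and leave the other things on the bench alone.

Things in the scene. Friction and masses are not known exactly. Their poses are not given: they have to be found in the camera images.
- holder: grey board holder fixed to the bench, base 130 x 310 x 12 mm; origin under it, midway between the board's rails (20 mm up). Its y axis is the clamping line: brass nut at y = -125 mm, cam lever's pivot at y = +120 mm. A dark steel stop jaw, moved by the nut, stands at the board's -y edge, a sprung rubber shoe, moved by the lever, at its +y edge. Jaws and housings reach 38 mm up
- board: dark circuit board in a flat aluminium carrier, 90 (x) x 120 (y) x 8 mm, about 250 g, loose on the holder's rails between stop jaw and shoe; origin under its centre. Sliding along the holder's y it touches neither jaw at the start. Right lock force: the shoe presses on it with about 40 N (32 to 48 N); over 60 N at any time crushes it
- shoe: rubber-faced shoe 60 x 10 x 20 mm; origin at the lower middle of its face, which looks to the holder's -y. The lever carries it evenly towards the board, 4 mm by half throw, 8 mm in all (self-locking spiral cam). Preloaded spring: it gives from 20 N, then 5 N more per mm (to 10 mm). If it just begins to give with the lever at half throw, closing the lever makes the lock force right
- nut (a joint): turn of the brass nut in rad, 0 to 6.2, growing CLOCKWISE from above; moves the stop jaw 4 mm per rad towards the board, which it pushes along to the shoe. The jaw's offset varies by 12 mm and is not measured: find it by feel. Stiff, stays where left: about 9 to 10 N at the peg turns it idle, 3 N more once the board presses the shoe's spring, then 0.8 N more per mm
- nut_axis (a point): point on the nut's vertical axis, 77 mm above the bench (the height of point nut_peg)
- nut_peg (a point): upper part of the black upright finger peg (a free-turning sleeve) on the nut, 26 mm from the nut's axis: 12 mm thick, from 54 to 92 mm above the bench (this point at 77 mm). The nut's disc is 68 mm across, its top 53 mm up. Pinch it and lead it round the axis. It lies towards the holder's -x from the axis when joint nut = 0
- lever (a joint): angle of the red cam lever in rad: 0 fully open (pointing along the holder's +y, away from the board), 0.8 half throw, 1.6 fully closed at its stop (pointing along the holder's -x); grows anticlockwise from above. Stiff, stays where left: about 5 N at its post swings it idle, up to about 8 N while it bites
- lever_axis (a point): point on the lever's vertical pivot, 77 mm above the bench (the height of point lever_tip)
- lever_tip (a point): upper part of the upright red post (a free-turning sleeve) at the lever's end, 65 mm from the pivot: 14 mm thick, from 54 to 92 mm above the bench (this point at 77 mm). Pinch it and lead it round the pivot
- screwdriver: screwdriver with orange handle, 170 mm long, lying on the bench; origin under its middle
- tweezers: dark steel tweezers, 135 mm long, 7 mm high, lying on the mat; origin under its middle
- dispenser: white closed dispenser tube with green tip, 20 mm thick, 135 mm long, lying on the mat; origin under its middle
- cleaner: white cleaner bottle with blue cap, 54 mm across, 130 mm tall, standing; origin under its centre
- parts_tray: grey divided parts tray 90 x 120 x 25 mm; origin under its centre
- spare_board: loose green circuit board 70 x 100 x 6 mm lying on the mat (not the one to clamp); origin under its centre
- brush: flat cleaning brush with blue handle, 140 mm long, lying on the bench; origin under its middle
Not all that is in view belongs to the job. Leave any orange or turquoise look-alike of the board alone.

How it is judged:
By the outcome, as a careful person would: the job done as asked, in the order asked, and still so for the second after the job is handed in, with the robot touching nothing.
It also fails if it takes over 72 s, if anything falls off the work surface, if the arm or the gripper's body presses on something with over 40 N, if the wrist force passes 120 N, or if a joint passes its speed limit or range.

## Working session

There is one attempt and no reset: what is moved stays moved. The work goes in short steps, Python scripts to look and compute and a tool call to move; the robot and the scene stay as the last step left them, time stands still between calls to the robot, and variables do not carry over. Pictures are saved under pics/ and viewed, at most 10 in all, crops included, and the job is handed in when it is done.

Besides the shell and the picture viewer there is one more tool, called as name(argument=value, ...), one argument or row to a line, values as JSON. apply_moves: Moves the arm, as the interface text tells. Its arguments: {"type":"object","properties":{"targets":{"type":"array","items":{"type":"array","items":{"type":"array","items":{"type":"number"}}}},"grip_force":{"type":"number"}},"required":["targets"]}

```bash
ls; mkdir -p pics
python3 - <<'E'
from bench import bot,cams,job
import cv2,numpy as np
s=bot.get_state();print({k:np.round(v,3) for k,v in s.items()})
for n in("scene","top"):
    p,d=cams.capture(n);cv2.imwrite(f"pics/{n}0.png",p[:,:,::-1]);np.savez(f"{n}0.npz",p=p,d=d)
    c=cams.calibration(n);print(n,c)
print(cams.calibration("wrist"))
E
```

```text
pics
{'time': np.float64(0.0), 'joint_pos': array([ 1.132,  0.478,  0.022,  1.556, -0.011,  1.109, -0.083]), 'qvel': array([-0.003, -0.001,  0.001,  0.001,  0.001,  0.   , -0.   ]), 'tau': array([-1.0000e-03, -5.8285e+01,  1.5340e+00, -2.7261e+01, -5.4000e-02,
        1.7000e-02,  0.0000e+00]), 'eef_pos': array([ 0.219, -0.638,  0.222]), 'orientation': array([-3.097e+00, -5.170e-01,  1.000e-03]), 'force': array([-0.038,  0.7  , -0.177]), 'torque': array([0.04 , 0.004, 0.   ]), 'grasp_force': np.float64(0.0), 'gripper_width': np.float64(0.998)}
scene {'vertical_fov': 56.62459054187785, 'cx': 278.3021169191287, 'cy': 209.49345492776732, 'R': array([[-0.44687992,  0.89432109, -0.02209345],
       [ 0.54783668,  0.25405534, -0.79707644],
       [-0.70722932, -0.36830106, -0.60347413]]), 't': array([ 0.22643188, -0.19854073,  1.46316031])}
top {'vertical_fov': 54.41581438600283, 'cx': 277.12866080916325, 'cy': 208.87689408319358, 'R': array([[ 0.01553093, -0.99983714, -0.00919201],
       [-0.99455243, -0.01449985, -0.10322411],
       [ 0.10307402,  0.0107451 , -0.99461565]]), 't': array([-0.01804851,  0.50348632,  1.06666242])}
{'vertical_fov': 69.5395492280275, 'cx': 282.2806342666788, 'cy': 215.42416082629367, 'T_tool_cam': array([[ 3.02787414e-04, -9.58842567e-01, -2.83938092e-01,
         7.82033084e-02],
       [ 9.99999510e-01,  2.27370138e-05,  9.89603215e-04,
         2.29169742e-04],
       [-9.42417783e-04, -2.83938253e-01,  9.58842104e-01,
        -1.62302779e-01],
       [ 0.00000000e+00,  0.00000000e+00,  0.00000000e+00,
         1.00000000e+00]])}
```

View pics/top0.png

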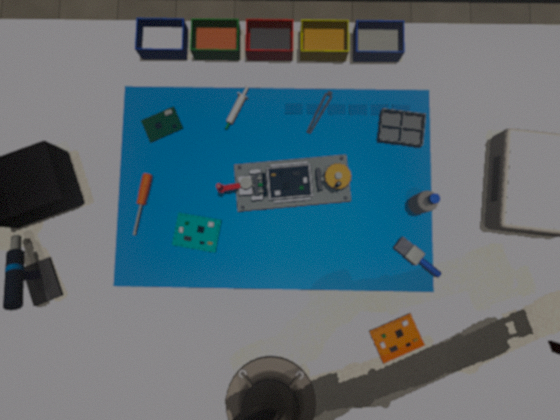

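View pics/scene0.png

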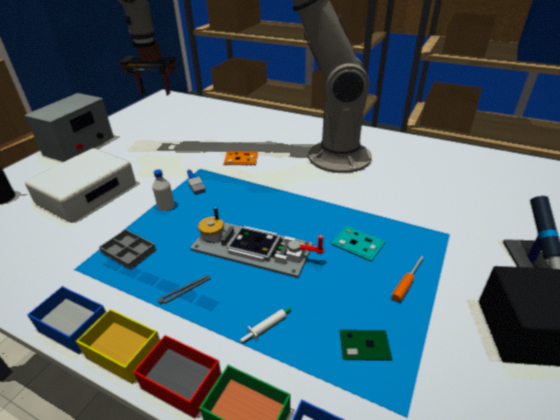

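Top view: the holder is centred near (293,182), with the nut at (338,176) and the red post at (222,187). The tall cleaner bottle stands at (424,203). In the scene view the nut peg is at (217,213) and the post at (320,243).

```bash
cat > h.py <<'E'
import numpy as np,cv2
from bench import bot,cams,job
from scipy.spatial.transform import Rotation as Ro
def ray(n,u,v,z,pose=None):
    c=cams.calibration(n);f=210/np.tan(np.radians(c["vertical_fov"]/2))
    d=np.array([(u-c["cx"])/f,(v-c["cy"])/f,1])
    if n=="wrist":
        R,t=Ro.from_rotvec(pose["orientation"]).as_matrix(),np.array(pose["eef_pos"]);T=c["T_tool_cam"]
        o=R@T[:3,3]+t;D=R@T[:3,:3]@d
    else:o=-c["R"].T@c["t"];D=c["R"].T@d
    return o+D*(z-o[2])/D[2]
def blobs(p,lo,hi,box=None,amin=6):
    m=cv2.inRange(cv2.cvtColor(p,cv2.COLOR_RGB2HSV),np.array(lo),np.array(hi))
    if box:
        k=np.zeros_like(m);k[box[1]:box[3],box[0]:box[2]]=1;m=m*k
    n,l,s,c=cv2.connectedComponentsWithStats(m)
    return [(s[i,4],s[i,:4],c[i].round(1)) for i in range(1,n) if s[i,4]>=amin],m
E
python3 - <<'E'
from h import *
p=np.load("top0.npz")["p"]
b,m=blobs(p,(18,120,100),(32,255,255),(300,140,370,215));print("brass",b)
for a,_,c in b: print(ray("top",*c,.053))
for lo,hi in(((0,150,90),(6,255,255)),((174,150,90),(180,255,255))):
    b,m=blobs(p,lo,hi,(205,160,260,210));print("red",b)
b,m=blobs(p,(0,0,60),(180,60,255),(225,145,360,220),300);print("grey",b)
ys,xs=np.where(m);r=cv2.minAreaRect(np.stack([xs,ys],1).astype(np.float32));print(r)
for q in cv2.boxPoints(r):print(q,ray("top",*q,.012))
im=cv2.resize(p[145:220,205:365],None,fx=5,fy=5,interpolation=cv2.INTER_CUBIC);cv2.imwrite("pics/c1.png",im[:,:,::-1])
E
```

```text
brass [(np.int32(388), array([325, 164,  25,  24], dtype=int32), array([337.3, 174.8]))]
[ 0.59321374 -0.1674529   0.053     ]
red []
red [(np.int32(75), array([222, 184,  18,   8], dtype=int32), array([230.5, 187. ]))]
grey [(np.int32(3452), array([235, 155, 116,  56], dtype=int32), array([286.5, 184.1]))]
((293.093505859375, 182.5550079345703), (45.90874099731445, 115.4085922241211), 84.9363784790039)
[233.58841 164.78331] [0.62497937 0.11098453 0.012     ]
[348.5466  154.59712] [ 0.65765844 -0.20385487  0.012     ]
[352.5986 200.3267] [ 0.53142865 -0.21450538  0.012     ]
[237.64041 210.5129 ] [0.49913081 0.09664524 0.012     ]
```

View pics/c1.png

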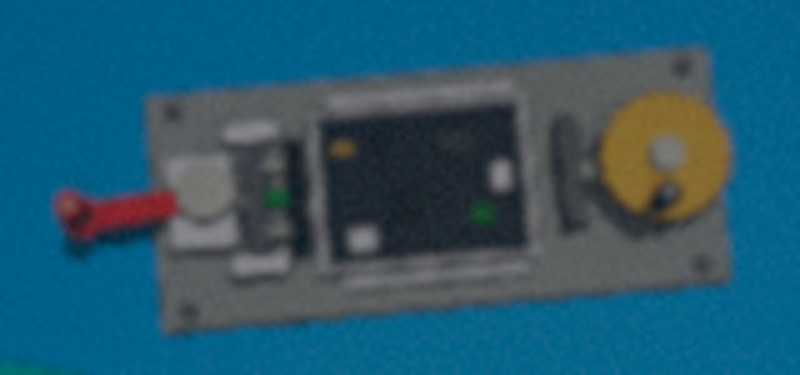

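apply_moves(
  targets=[
    [[0,0,0,0,0,0.11,0.0878],[0,0,0,0,0,0.11,0.0878],[0,0,0,0,0,0.111,0.0878],[0.031,-0.0385,0,0,0,0,0.05],[0.031,-0.0385,0,0,0,0,0.05],[0.031,-0.0385,0,0,0,0,0.05],[0.031,-0.0385,0,0,0,0,0.05],[0.031,-0.0385,0,0,0,0,0.05],[0.031,-0.0385,0,0,0,0,0.05],[0.031,-0.0385,0,0,0,0,0.05],[0.031,-0.0385,0,0,0,0,0.05],[0.031,-0.0385,0,0,0,0,0.05],[0.031,-0.0385,0,0,0,0,0.05],[0.031,-0.0385,0,0,0,0,0.05],[0.031,-0.0385,0,0,0,0,0.05],[0,0,0,0,0,0,0.05],[0,0,0,0,0,0,0.05]],
  ],
  grip_force=40,
)

```text
time: 1.8
eef_pos: [0.5916, -0.1751, 0.222]
orientation: [-3.141, -0.004, 0.002]
force: [-0.5, -0.4, 0.5]
gripper_width: 0.572
grasp_force: 0.0
```

Run:
```python
from h import *
s=bot.get_state();print(s["time"],s["eef_pos"],s["orientation"],s["force"])
p,d=cams.capture("wrist");cv2.imwrite("pics/w1.png",p[:,:,::-1]);np.savez("w1.npz",p=p,d=d,e=s["eef_pos"],o=s["orientation"])
```

```text
1.8 [ 0.59158374 -0.17506378  0.22198184] [-3.14122260e+00 -4.41399247e-03  1.76625710e-03] [-0.48455031 -0.4239914   0.50810037]
```

View pics/w1.png

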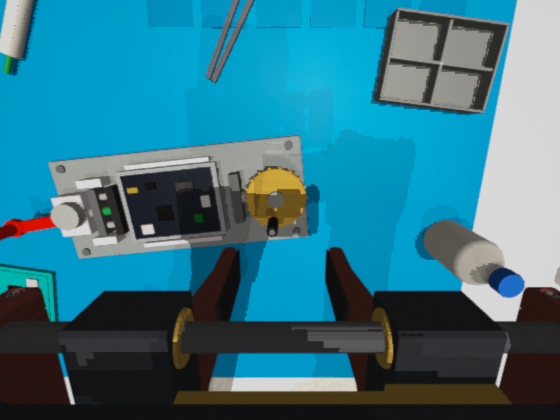

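The wrist view shows the brass disc centred near (276,197) and the black peg from (273,217) to (271,234). The red lever is at the left, with its hub at (66,216).

Run:
```python
from h import *
z=np.load("w1.npz");p,d=z["p"],z["d"];pose=dict(eef_pos=z["e"],orientation=z["o"])
b,m=blobs(p,(15,100,40),(35,255,255),(235,150,320,245),100);print([x[1:] for x in b])
ys,xs=np.where(m>0)
hull=cv2.convexHull(np.stack([xs,ys],1).astype(np.int32));
pts=np.array([ray("wrist",*q[0],.053,pose) for q in hull])
(c,r)=cv2.minEnclosingCircle(pts[:,:2].astype(np.float32));print("disc centre,r",c,r)
# depth-based points
cal=cams.calibration("wrist");f=210/np.tan(np.radians(cal["vertical_fov"]/2));T=cal["T_tool_cam"];R=Ro.from_rotvec(pose["orientation"]).as_matrix()
v,u=np.mgrid[0:420,0:560];P=np.stack([(u-cal["cx"])/f*d,(v-cal["cy"])/f*d,d],-1)@T[:3,:3].T+T[:3,3];P=P@R.T+pose["eef_pos"]
H=P[...,2]
for name,(a,bb,cc,dd) in dict(peg=(240,170,310,250),tip=(0,190,60,250)).items():
    Q=P[bb:dd,a:cc].reshape(-1,3);Q=Q[(Q[:,2]>.06)&(Q[:,2]<.1)]
    top=Q[Q[:,2]>.086];print(name,len(Q),len(top),top.mean(0) if len(top) else 0,np.ptp(top,axis=0) if len(top) else 0)
Q=P[150:245,235:320].reshape(-1,3);Q=Q[(abs(Q[:,2]-.053)<.004)];c,r=cv2.minEnclosingCircle(Q[:,:2].astype(np.float32));print("disc depth",c,r,len(Q))
# base corners
hm=(abs(H-.012)<.005);hm[270:]=0;hm=hm.astype(np.uint8);Q=P[hm>0][:,:2].astype(np.float32)
print(cv2.minAreaRect(Q))
im=cv2.resize(p[140:260,0:330],None,fx=2.4,fy=2.4,interpolation=cv2.INTER_CUBIC)
q,_=cams.capture("top"); b,m=blobs(q,(0,150,60),(180,255,255),(205,170,235,205));print([x[1:] for x in b])
```

```text
[(array([245, 167,  62,  61], dtype=int32), array([275.6, 196. ]))]
disc centre,r (0.5920529961585999, -0.16812896728515625) 0.03573083132505417
peg 209 110 [ 0.56675265 -0.1649859   0.09149825] [0.01059487 0.01037431 0.00812189]
tip 128 0 0 0
disc depth (0.5914071202278137, -0.16855542361736298) 0.03577388823032379 2518
((0.6404496431350708, -0.09914466738700867), (0.31671789288520813, 0.6230283379554749), 0.3881748616695404)
[(array([205, 170,  30,  35], dtype=int32), array([218.4, 187.1])), (array([221, 184,  14,   8], dtype=int32), array([227.6, 187.5]))]
```

apply_moves(
  targets=[
    [[-0.025,-0.01,0,0,0,0,0.04],[0,0,0.04,0,0,0,0.04],[0,0,0.04,0,0,0,0.04],[0,0,0.04,0,0,0,0.04],[0,0,0.03,0,0,0,0.04],[0,0,0.012,0,0,0,0.04],[0,0,0,0,0,0,0.04],[0,0,0,0,0,0,0.005],[0,0,0,0,0,0,0.005],[0,0,0,0,0,0,0.005],[0,0,0,0,0,0,0.005],[0,0,0,0,0,0,0.005]],
  ],
  grip_force=40,
)

```text
time: 3.1
eef_pos: [0.5674, -0.1646, 0.062]
orientation: [-3.14, -0.002, -0.003]
force: [-0.7, 5.0, 5.7]
gripper_width: 0.131
grasp_force: 40.0
```

```bash
cat >> h.py <<'E'
def circ(C,r,a0,a1,step,sgn=-1):
    n=int(np.ceil(abs(a1-a0)/step-1e-9));t=np.linspace(a0,a1,n+1)
    P=np.round(np.stack([C[0]+r*np.cos(t),C[1]+r*np.sin(t)],1),4);D=np.diff(P,axis=0)
    for i,(x,y) in enumerate(D):print(f"th{sgn*(t[i+1]-(np.pi+.1 if sgn<0 else np.pi/2+.1)):.2f} [{x:.4f}, {-y:.4f}, 0, 0, 0, 0, W]",P[i+1])
E
python3 -c "
from h import *
b=np.pi+.1
circ((.5917,-.1683),.0255,b-.25,b-6.15,.1)"
```

```text
th0.35 [0.0005, -0.0025, 0, 0, 0, 0, W] [ 0.567 -0.162]
th0.45 [0.0007, -0.0024, 0, 0, 0, 0, W] [ 0.5677 -0.1596]
th0.55 [0.0010, -0.0024, 0, 0, 0, 0, W] [ 0.5687 -0.1572]
th0.65 [0.0013, -0.0022, 0, 0, 0, 0, W] [ 0.57  -0.155]
th0.75 [0.0014, -0.0021, 0, 0, 0, 0, W] [ 0.5714 -0.1529]
th0.85 [0.0016, -0.0020, 0, 0, 0, 0, W] [ 0.573  -0.1509]
th0.95 [0.0019, -0.0018, 0, 0, 0, 0, W] [ 0.5749 -0.1491]
th1.05 [0.0020, -0.0015, 0, 0, 0, 0, W] [ 0.5769 -0.1476]
th1.15 [0.0021, -0.0014, 0, 0, 0, 0, W] [ 0.579  -0.1462]
th1.25 [0.0023, -0.0012, 0, 0, 0, 0, W] [ 0.5813 -0.145 ]
th1.35 [0.0024, -0.0009, 0, 0, 0, 0, W] [ 0.5837 -0.1441]
th1.45 [0.0024, -0.0007, 0, 0, 0, 0, W] [ 0.5861 -0.1434]
th1.55 [0.0025, -0.0004, 0, 0, 0, 0, W] [ 0.5886 -0.143 ]
th1.65 [0.0026, -0.0002, 0, 0, 0, 0, W] [ 0.5912 -0.1428]
th1.75 [0.0025, 0.0001, 0, 0, 0, 0, W] [ 0.5937 -0.1429]
th1.85 [0.0025, 0.0003, 0, 0, 0, 0, W] [ 0.5962 -0.1432]
th1.95 [0.0025, 0.0006, 0, 0, 0, 0, W] [ 0.5987 -0.1438]
th2.05 [0.0024, 0.0008, 0, 0, 0, 0, W] [ 0.6011 -0.1446]
th2.15 [0.0024, 0.0011, 0, 0, 0, 0, W] [ 0.6035 -0.1457]
th2.25 
[... 1613 characters left out ...]
[-0.0025, -0.0005, 0, 0, 0, 0, W] [ 0.5857 -0.1931]
th5.15 [-0.0024, -0.0007, 0, 0, 0, 0, W] [ 0.5833 -0.1924]
th5.25 [-0.0024, -0.0010, 0, 0, 0, 0, W] [ 0.5809 -0.1914]
th5.35 [-0.0023, -0.0012, 0, 0, 0, 0, W] [ 0.5786 -0.1902]
th5.45 [-0.0021, -0.0014, 0, 0, 0, 0, W] [ 0.5765 -0.1888]
th5.55 [-0.0019, -0.0016, 0, 0, 0, 0, W] [ 0.5746 -0.1872]
th5.65 [-0.0018, -0.0018, 0, 0, 0, 0, W] [ 0.5728 -0.1854]
th5.75 [-0.0017, -0.0020, 0, 0, 0, 0, W] [ 0.5711 -0.1834]
th5.85 [-0.0014, -0.0021, 0, 0, 0, 0, W] [ 0.5697 -0.1813]
th5.95 [-0.0011, -0.0023, 0, 0, 0, 0, W] [ 0.5686 -0.179 ]
th6.05 [-0.0010, -0.0024, 0, 0, 0, 0, W] [ 0.5676 -0.1766]
th6.15 [-0.0007, -0.0024, 0, 0, 0, 0, W] [ 0.5669 -0.1742]
```

apply_moves(
  targets=[
    [[0.0005,-0.0025,0,0,0,0,0.005],[0.0007,-0.0024,0,0,0,0,0.005],[0.001,-0.0024,0,0,0,0,0.005],[0.0013,-0.0022,0,0,0,0,0.005]],
  ],
)

```text
time: 3.5
eef_pos: [0.568, -0.1616, 0.0619]
orientation: [3.137, -0.006, -0.004]
force: [-7.6, -8.5, 10.8]
gripper_width: 0.126
grasp_force: 40.0
```

apply_moves(
  targets=[
    [[0.0014,-0.0021,0,0,0,0,0.005],[0.0016,-0.002,0,0,0,0,0.005],[0.0019,-0.0018,0,0,0,0,0.005],[0.002,-0.0015,0,0,0,0,0.005]],
  ],
)

```text
time: 3.9
eef_pos: [0.5726, -0.1521, 0.0618]
orientation: [3.139, -0.004, -0.012]
force: [-14.4, -2.1, 18.7]
gripper_width: 0.127
grasp_force: 40.0
```

apply_moves(
  targets=[
    [[0.0021,-0.0014,0,0,0,0,0.005],[0.0023,-0.0012,0,0,0,0,0.005],[0.0024,-0.0009,0,0,0,0,0.005],[0.0024,-0.0007,0,0,0,0,0.005]],
  ],
)

```text
time: 4.3
eef_pos: [0.5822, -0.1442, 0.0618]
orientation: [-3.14, 0.0, 0.012]
force: [-13.8, 5.0, 17.6]
gripper_width: 0.132
grasp_force: 40.0
```

```bash
cat >> h.py <<'E'
def rep(C,s=None):
    s=s or bot.get_state();v=s["eef_pos"][:2]-np.array(C);r=np.hypot(*v);u=v/r;t=np.array([u[1],-u[0]]);F=s["force"][:2]
    print("t",s["time"],"theta",(np.pi+.1-np.arctan2(v[1],v[0]))%(2*np.pi),"r",r,"Ftan",-F@t,"Frad",F@u,"z",s["eef_pos"][2],s["force"])
E
python3 -c "
from h import *
rep((.593,-.168))
circ((.593,-.168),.026,1.84,1.84-4.6,.1)"
```

```text
t 4.3 theta 1.2443310104058525 r 0.026141156119269992 Ftan 10.45063673449169 Frad 10.26659685466598 z 0.06179794734818928 [-13.76144275   5.02409322  17.63596035]
th1.50 [0.0025, -0.0005, 0, 0, 0, 0, W] [ 0.5886 -0.1424]
th1.60 [0.0026, -0.0003, 0, 0, 0, 0, W] [ 0.5912 -0.1421]
th1.70 [0.0026, -0.0001, 0, 0, 0, 0, W] [ 0.5938 -0.142 ]
th1.80 [0.0026, 0.0002, 0, 0, 0, 0, W] [ 0.5964 -0.1422]
th1.90 [0.0025, 0.0005, 0, 0, 0, 0, W] [ 0.5989 -0.1427]
th2.00 [0.0025, 0.0007, 0, 0, 0, 0, W] [ 0.6014 -0.1434]
th2.10 [0.0025, 0.0010, 0, 0, 0, 0, W] [ 0.6039 -0.1444]
th2.20 [0.0023, 0.0012, 0, 0, 0, 0, W] [ 0.6062 -0.1456]
th2.30 [0.0021, 0.0014, 0, 0, 0, 0, W] [ 0.6083 -0.147 ]
th2.40 [0.0021, 0.0016, 0, 0, 0, 0, W] [ 0.6104 -0.1486]
th2.50 [0.0018, 0.0019, 0, 0, 0, 0, W] [ 0.6122 -0.1505]
th2.60 [0.0017, 0.0020, 0, 0, 0, 0, W] [ 0.6139 -0.1525]
th2.70 [0.0014, 0.0021, 0, 0, 0, 0, W] [ 0.6153 -0.1546]
th2.80 [0.0012, 0.0023, 0, 0, 0, 0, W] [ 0.6165 -0.1569]
th2.90 [0.0010, 0.0024, 0, 0, 0, 0, W] [ 0.6175 -0.1593]
th3.00 [0.0008, 0.0025, 0, 0, 0, 0, W] [ 0.6183 -0.1618]
th3.10 [0.0004, 0.0026
[... 1020 characters left out ...]
.90 [-0.0026, -0.0001, 0, 0, 0, 0, W] [ 0.5907 -0.1939]
th5.00 [-0.0026, -0.0004, 0, 0, 0, 0, W] [ 0.5881 -0.1935]
th5.10 [-0.0025, -0.0006, 0, 0, 0, 0, W] [ 0.5856 -0.1929]
th5.20 [-0.0025, -0.0008, 0, 0, 0, 0, W] [ 0.5831 -0.1921]
th5.30 [-0.0023, -0.0011, 0, 0, 0, 0, W] [ 0.5808 -0.191 ]
th5.40 [-0.0022, -0.0014, 0, 0, 0, 0, W] [ 0.5786 -0.1896]
th5.50 [-0.0021, -0.0015, 0, 0, 0, 0, W] [ 0.5765 -0.1881]
th5.60 [-0.0020, -0.0018, 0, 0, 0, 0, W] [ 0.5745 -0.1863]
th5.70 [-0.0017, -0.0019, 0, 0, 0, 0, W] [ 0.5728 -0.1844]
th5.80 [-0.0015, -0.0021, 0, 0, 0, 0, W] [ 0.5713 -0.1823]
th5.90 [-0.0013, -0.0023, 0, 0, 0, 0, W] [ 0.57 -0.18]
th6.00 [-0.0011, -0.0023, 0, 0, 0, 0, W] [ 0.5689 -0.1777]
```

apply_moves(
  targets=[
    [[0.0025,-0.0005,-0.001,0,0,0,0.005],[0.0026,-0.0003,-0.001,0,0,0,0.005],[0.0026,-0.0001,0,0,0,0,0.005],[0.0026,0.0002,0,0,0,0,0.005]],
  ],
)

```text
time: 4.7
eef_pos: [0.5919, -0.1418, 0.062]
orientation: [-3.138, -0.002, 0.014]
force: [-10.1, 7.1, 6.2]
gripper_width: 0.129
grasp_force: 40.0
```

```bash
python3 -c "
from h import *
rep((.593,-.168))"
```

```text
t 4.7 theta 1.6278721013109918 r 0.026233940514534964 Ftan 9.822167761275823 Frad 7.5326951096865296 z 0.06203568825623745 [-10.13635635   7.10427723   6.15972502]
```

apply_moves(
  targets=[
    [[0.0025,0.0005,0,0,0,0,0.005],[0.0025,0.0007,0,0,0,0,0.005],[0.0025,0.001,0,0,0,0,0.005],[0.0023,0.0012,0,0,0,0,0.005]],
  ],
)

```text
time: 5.1
eef_pos: [0.6031, -0.1437, 0.0621]
orientation: [-3.137, -0.004, 0.01]
force: [-6.2, 9.4, 3.3]
gripper_width: 0.129
grasp_force: 40.0
```

```bash
python3 -c "
from h import *
rep((.593,-.168))"
```

```text
t 5.1 theta 2.0660685450175817 r 0.02635453525779547 Ftan 9.361592996733268 Frad 6.32366963275588 z 0.06209818267047515 [-6.20474858  9.44083239  3.32531756]
```

apply_moves(
  targets=[
    [[0.0021,0.0014,0,0,0,0,0.005],[0.0021,0.0016,0,0,0,0,0.005],[0.0018,0.0019,0,0,0,0,0.005],[0.0017,0.002,0,0,0,0,0.005]],
  ],
)

```text
time: 5.5
eef_pos: [0.612, -0.1498, 0.0621]
orientation: [-3.136, -0.005, 0.007]
force: [-4.4, 10.1, -0.4]
gripper_width: 0.128
grasp_force: 40.0
```

```bash
python3 -c "
from h import *
rep((.593,-.168))"
```

```text
t 5.5 theta 2.478595149481629 r 0.026330682951102028 Ftan 10.330041638481674 Frad 3.7632700393341882 z 0.062128967502763546 [-4.4190292  10.06698279 -0.35408365]
```

apply_moves(
  targets=[
    [[0.0014,0.0021,0,0,0,0,0.005],[0.0012,0.0023,0,0,0,0,0.005],[0.001,0.0024,0,0,0,0,0.005],[0.0008,0.0025,0,0,0,0,0.005]],
  ],
)

```text
time: 5.9
eef_pos: [0.6176, -0.1587, 0.0622]
orientation: [-3.136, -0.005, 0.004]
force: [-1.8, 10.5, -2.4]
gripper_width: 0.129
grasp_force: 40.0
```

```bash
python3 -c "
from h import *
rep((.593,-.168))"
```

```text
t 5.9 theta 2.8816017035692516 r 0.026259949786508356 Ftan 10.474458138557203 Frad 2.0643565376041684 z 0.062195171114663106 [-1.75776168 10.53024763 -2.38112173]
```

apply_moves(
  targets=[
    [[0.0004,0.0026,0,0,0,0,0.005],[0.0003,0.0026,0,0,0,0,0.005],[0,0.0026,0,0,0,0,0.005],[-0.0003,0.0025,0,0,0,0,0.005]],
  ],
)

```text
time: 6.3
eef_pos: [0.6191, -0.1689, 0.0622]
orientation: [-3.136, -0.006, 0.0]
force: [1.1, 10.3, -5.2]
gripper_width: 0.128
grasp_force: 40.0
```

```bash
python3 -c "
from h import *
rep((.593,-.168))"
```

```text
t 6.3 theta 3.2768457603945427 r 0.02610296215126257 Ftan 10.331377371627553 Frad 0.7135788448349402 z 0.06222895218579791 [ 1.07727319 10.29980755 -5.17878109]
```

apply_moves(
  targets=[
    [[-0.0006,0.0026,0,0,0,0,0.005],[-0.0008,0.0025,0,0,0,0,0.005],[-0.001,0.0023,0,0,0,0,0.005],[-0.0013,0.0023,0,0,0,0,0.005]],
  ],
)

```text
time: 6.7
eef_pos: [0.6165, -0.179, 0.0623]
orientation: [-3.136, -0.006, -0.003]
force: [5.2, 8.7, -8.2]
gripper_width: 0.128
grasp_force: 40.0
```

```bash
python3 -c "
from h import *
rep((.593,-.168))"
```

```text
t 6.7 theta 3.678456667028619 r 0.02592152843418849 Ftan 10.108029608624328 Frad 1.0004567329062937 z 0.06228964672780997 [ 5.18320499  8.73541998 -8.1723776 ]
```

apply_moves(
  targets=[
    [[-0.0015,0.0021,0,0,0,0,0.005],[-0.0017,0.002,0,0,0,0,0.005],[-0.0018,0.0018,0,0,0,0,0.005],[-0.0021,0.0016,0,0,0,0,0.005]],
  ],
)

```text
time: 7.1
eef_pos: [0.6102, -0.1872, 0.0624]
orientation: [-3.137, -0.005, -0.006]
force: [7.7, 7.5, -10.0]
gripper_width: 0.125
grasp_force: 40.0
```

```bash
python3 -c "
from h import *
rep((.593,-.168))"
```

```text
t 7.1 theta 4.080829436767246 r 0.0257864775867189 Ftan 10.727345918832246 Frad -0.4550799248708631 z 0.06235536975334181 [  7.67856982   7.50483935 -10.01745236]
```

apply_moves(
  targets=[
    [[-0.0022,0.0014,0.001,0,0,0,0.005],[-0.0023,0.0011,0,0,0,0,0.005],[-0.0024,0.001,0,0,0,0,0.005],[-0.0026,0.0006,0,0,0,0,0.005]],
  ],
)

```text
time: 7.5
eef_pos: [0.6022, -0.192, 0.0623]
orientation: [-3.138, -0.005, -0.011]
force: [10.2, 6.3, -9.0]
gripper_width: 0.128
grasp_force: 40.0
```

```bash
python3 -c "
from h import *
rep((.593,-.168))"
```

```text
t 7.5 theta 4.446724222150593 r 0.025705297836249818 Ftan 11.79993841496662 Frad -2.2576053520158514 z 0.06231175861261101 [10.21254811  6.32765277 -8.99791532]
```

apply_moves(
  targets=[
    [[-0.0025,0.0004,0,0,0,0,0.005],[-0.0026,0.0002,0,0,0,0,0.005],[-0.0026,-0.0001,0,0,0,0,0.005],[-0.0026,-0.0004,0,0,0,0,0.005]],
  ],
)

```text
time: 7.9
eef_pos: [0.5933, -0.1936, 0.0624]
orientation: [-3.14, -0.004, -0.016]
force: [14.3, 2.2, -14.5]
gripper_width: 0.131
grasp_force: 40.0
```

```bash
python3 -c "
from h import *
rep((.593,-.168))"
```

```text
t 7.9 theta 4.8018723647623975 r 0.025580635561603986 Ftan 14.349795558546633 Frad -2.0226583515353203 z 0.06238725425784278 [ 14.3277309    2.173455   -14.47655657]
```

apply_moves(
  targets=[
    [[-0.0025,-0.0006,0.001,0,0,0,0.005],[-0.0025,-0.0008,0,0,0,0,0.005]],
  ],
)

```text
time: 8.1
eef_pos: [0.5894, -0.1933, 0.0623]
orientation: [3.141, 0.003, 0.02]
force: [15.2, 0.6, -9.2]
gripper_width: 0.128
grasp_force: 40.0
```

Run:
```python
from h import *
rep((.593,-.168))
p,d=cams.capture("top");im=cv2.resize(p[145:220,205:365],None,fx=5,fy=5,interpolation=cv2.INTER_CUBIC);cv2.imwrite("pics/c2.png",im[:,:,::-1])
rep((.593,-.168))
```

```text
t 8.1 theta 4.951888143857173 r 0.02555403017247594 Ftan 14.957165782074075 Frad -2.7338194260155237 z 0.062319270652958156 [15.19199812  0.62751101 -9.22300801]
t 8.15 theta 4.975139458547224 r 0.025622699878734407 Ftan 12.654832390510641 Frad -3.9837580548353886 z 0.06228488334056388 [13.13310325  1.88061429 -7.68323337]
```

View pics/c2.png

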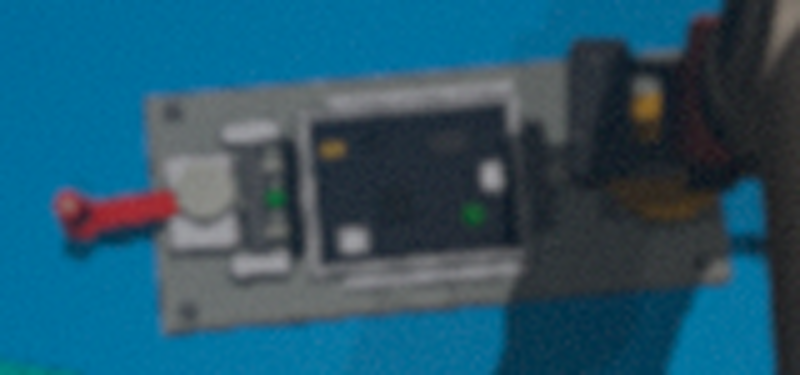

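The board has moved about 5 mm and now meets the shoe. The force step puts spring contact at about 4.46 rad with the lever open. Half throw adds 4 mm, which is 1 rad, so I'll back the nut off to about 3.46.

apply_moves(
  targets=[
    [[0.0025,0.0008,0,0,0,0,0.005],[0.0025,0.0006,0,0,0,0,0.005],[0.0026,0.0004,0,0,0,0,0.005],[0.0026,0.0001,0,0,0,0,0.005],[0.0026,-0.0002,0,0,0,0,0.005],[0.0025,-0.0004,0,0,0,0,0.005],[0.0026,-0.0006,0,0,0,0,0.005],[0.0024,-0.001,0,0,0,0,0.005],[0.0023,-0.0011,0,0,0,0,0.005],[0.0022,-0.0014,0,0,0,0,0.005],[0.0021,-0.0016,0,0,0,0,0.005],[0.0018,-0.0018,0,0,0,0,0.005],[0.0017,-0.002,0,0,0,0,0.005],[0.0015,-0.0021,0,0,0,0,0.005],[0.0013,-0.0023,0,0,0,0,0.005],[0.001,-0.0023,0,0,0,0,0.005],[0.0008,-0.0025,0,0,0,0,0.005],[0.0006,-0.0026,0,0,0,0,0.005],[0,0,0,0,0,0,0.005],[0,0,0,0,0,0,0.005]],
  ],
)

```text
time: 10.15
eef_pos: [0.6169, -0.1785, 0.0619]
orientation: [3.137, -0.005, -0.003]
force: [-6.5, -5.6, 7.6]
gripper_width: 0.127
grasp_force: 40.0
```

```bash
python3 -c "
from h import *
rep((.593,-.168))"
```

```text
t 10.15 theta 3.6551819054137424 r 0.026143119544146394 Ftan -7.690006266072679 Frad -3.7065351600167142 z 0.06193343250861198 [-6.48461794 -5.55196627  7.57968108]
```

apply_moves(
  targets=[
    [[0.0003,-0.0025,0,0,0,0,0.005],[0,-0.0026,0,0,0,0,0.005],[0,0,0,0,0,0,0.005],[0,0,0,0,0,0,0.005]],
  ],
)

```text
time: 10.55
eef_pos: [0.6184, -0.1742, 0.062]
orientation: [3.137, -0.005, 0.001]
force: [-1.8, -8.1, 4.5]
gripper_width: 0.124
grasp_force: 40.0
```

```bash
python3 -c "
from h import *
rep((.593,-.168))
b=np.pi/2+.102
C=np.array((.593,-.168))+.245*np.array((-.102,.995));print(C)
# lever tip from saved views
z=np.load('top0.npz');p=z['p'];m=cv2.inRange(p,(90,0,0),(255,90,90));print(np.argwhere(m[165:210,205:240])[:,::-1].min(0)+[205,165])
hsv=cv2.cvtColor(p,cv2.COLOR_RGB2HSV)[180:200,212:245]
print(hsv[...,0]);print(hsv[...,2])
"
```

```text
t 10.55 theta 3.4815655946477237 r 0.026133509372938457 Ftan -8.275884344608315 Frad 0.2018014702555703 z 0.06200995899923647 [-1.7709632  -8.0866974   4.50777589]
[0.56801  0.075775]
[217 182]
[[ 99  99  99  99  99  99  99  99  99  99  99  99  99  99  99  99  99  99
   98  98  99  99 101 103  95 110 110 105 105  30  30  60  35]
 [100  99  99  99  99  99  99 100  99  99  99  99  99  99  99  99  99  99
   99  99  99  99 101 102  99 105 114 108  90  70  36  30  38]
 [ 99  99  99  99 100 103 105 105 102  99  99  99  99  99  99  99  99  99
   99 100 100 100 104 111 157 172 178 174  15  38   0  23  30]
 [ 99  99  99 101 107 128 151 143 117 105 102 101 100 100 100 101 103 105
  107 109 113 117 135 168 176 178 176 179   7  60  42  45  40]
 [ 99  99  99 104 130 168 175 173 165 139 114 110 106 107 110 116 131 149
  160 164 169 170 173 175 178 177 179 178   3  24  40  36  45]
 [ 99  98  99 108 155 176   0   1 175 170 163 160 156 161 168 170 174 173
  175 175 178 177 177 178 177 178 178 179   5   7  38  50  40]
 [ 99  99 100 107 156 177   3   1 178 173 174 174 174 175 177 177 177 178
  178 176 
[... 3875 characters left out ...]
8 106 102 102]
 [134 135 135 139 132 117 100  88  78  78  89 102 120 130 129 134 133 132
  133 135 138 139 137 128 110  94  84  81  84  80  78  74  73]
 [137 134 134 133 132 131 117 109  96  94 106 124 133 135 137 139 138 138
  134 137 136 137 136 129 116 102  87  79  77  80  80  80  75]
 [134 137 136 135 139 135 130 123 121 117 122 133 136 139 137 138 137 137
  137 139 135 135 139 133 118 105  92  89  86  89  92  94  91]
 [138 135 136 136 137 137 136 137 134 134 133 139 139 136 134 135 139 136
  137 138 137 138 140 135 122 105  96  94  96  93  93  96  96]
 [134 133 136 136 134 136 138 139 136 138 134 136 135 136 137 138 136 138
  138 134 137 136 138 138 121 106  96  92  93  94  93  96  96]]
```

apply_moves(
  targets=[
    [[0,0.006,0,0,0,0,0.005],[0,0,0,0,0,0,0.04],[0,0,0,0,0,0,0.04],[0,0,0,0,0,0,0.04],[0,0,-0.045,0,0,0,0.04],[0,0,-0.045,0,0,0,0.04],[0,0,-0.045,0,0,0,0.04],[-0.0083,-0.045,0,0,0,0,0.04],[-0.0083,-0.045,0,0,0,0,0.04],[-0.0083,-0.045,0,0,0,0,0.04],[-0.0083,-0.045,0,0,0,0,0.04],[-0.0083,-0.045,0,0,0,0,0.04],[-0.0083,-0.045,0,0,0,0,0.04],[-0.0083,-0.045,0,0,0,0,0.04],[0,0,0,0,0,0,0.04],[0,0,0,0,0,0,0.04]],
  ],
)

```text
time: 12.15
eef_pos: [0.5605, 0.1407, 0.1957]
orientation: [3.142, 0.004, 0.0]
force: [0.2, -0.7, 0.0]
gripper_width: 0.458
grasp_force: 0.0
```

Run:
```python
from h import *
s=bot.get_state();print(s["time"],s["eef_pos"],s["force"])
p,d=cams.capture("wrist");cv2.imwrite("pics/w2.png",p[:,:,::-1]);np.savez("w2.npz",p=p,d=d,e=s["eef_pos"],o=s["orientation"])
cal=cams.calibration("wrist");f=210/np.tan(np.radians(cal["vertical_fov"]/2));T=cal["T_tool_cam"];R=Ro.from_rotvec(s["orientation"]).as_matrix()
v,u=np.mgrid[0:420,0:560];P=np.stack([(u-cal["cx"])/f*d,(v-cal["cy"])/f*d,d],-1)@T[:3,:3].T+T[:3,3];P=P@R.T+s["eef_pos"]
h=cv2.cvtColor(p,cv2.COLOR_RGB2HSV);red=((h[...,0]<8)|(h[...,0]>170))&(h[...,1]>140)
Q=P[red&(P[...,2]>.087)&(P[...,2]<.097)];print("tip",len(Q),Q.mean(0),np.ptp(Q,axis=0))
Q=P.reshape(-1,3);Q=Q[(Q[:,2]>.087)&(Q[:,2]<.097)&(Q[:,1]<0)];print("peg",len(Q),Q.mean(0) if len(Q) else 0)
```

```text
12.15 [0.5605485  0.14072508 0.19567313] [ 0.16465636 -0.72255837  0.00881222]
tip 121 [0.55558187 0.13948513 0.09148208] [0.01187568 0.01120323 0.00631153]
peg 0 0
```

View pics/w2.png

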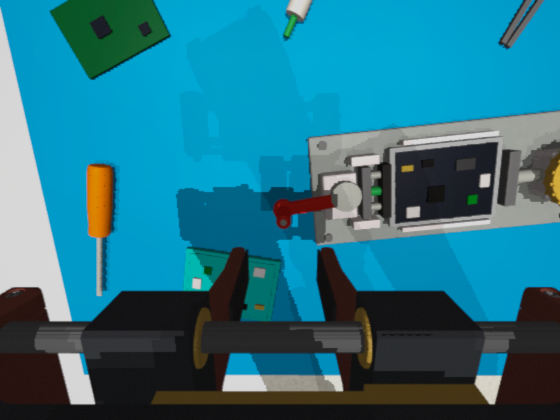

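The wrist view shows the post top at (283,213), which casts to (0.556, 0.139), 65 mm from the pivot as expected. The board sits free near the shoe.

apply_moves(
  targets=[
    [[-0.005,0.001,0.02,0,0,0,0.04],[0,0,0.04,0,0,0,0.04],[0,0,0.04,0,0,0,0.04],[0,0,0.024,0,0,0,0.04],[0,0,0.009,0,0,0,0.04],[0,0,0,0,0,0,0.04],[0,0,0,0,0,0,0.04],[0,0,0,0,0,0,0.005],[0,0,0,0,0,0,0.005],[0,0,0,0,0,0,0.005],[0,0,0,0,0,0,0.005],[0,0,0,0,0,0,0.005]],
  ],
  grip_force=40,
)

```text
time: 13.4
eef_pos: [0.5563, 0.14, 0.0634]
orientation: [-3.14, -0.001, -0.002]
force: [0.9, 3.3, 2.8]
gripper_width: 0.154
grasp_force: 40.0
```

```bash
cat >> h.py <<'E'
def repL(C=(.568,.0758)):
    s=bot.get_state();v=s["eef_pos"][:2]-np.array(C);r=np.hypot(*v);u=v/r;t=np.array([-u[1],u[0]]);F=s["force"][:2]
    print("t",s["time"],"lever",np.arctan2(v[1],v[0])%(2*np.pi)-np.pi/2-.102,"r",r,"Ftan",-F@t,"Frad",F@u,"pos",s["eef_pos"],s["force"],s["gripper_width"])
E
python3 -c "
from h import *
repL()
circ((.568,.0758),.065,np.pi/2+.19,np.pi/2+.19+1.65,.075,1)"
```

```text
t 13.4 lever 0.07766459384083967 r 0.06523370757243727 Ftan 1.4610539507577993 Frad 3.111974513545148 pos [0.55634276 0.13998369 0.06336837] [0.88142784 3.32297291 2.83627112] 0.15369204162631986
th0.16 [-0.0047, 0.0011, 0, 0, 0, 0, W] [0.551  0.1385]
th0.24 [-0.0047, 0.0014, 0, 0, 0, 0, W] [0.5463 0.1371]
th0.31 [-0.0045, 0.0018, 0, 0, 0, 0, W] [0.5418 0.1353]
th0.39 [-0.0044, 0.0021, 0, 0, 0, 0, W] [0.5374 0.1332]
th0.46 [-0.0042, 0.0025, 0, 0, 0, 0, W] [0.5332 0.1307]
th0.54 [-0.0040, 0.0028, 0, 0, 0, 0, W] [0.5292 0.1279]
th0.61 [-0.0038, 0.0030, 0, 0, 0, 0, W] [0.5254 0.1249]
th0.69 [-0.0036, 0.0034, 0, 0, 0, 0, W] [0.5218 0.1215]
th0.76 [-0.0033, 0.0035, 0, 0, 0, 0, W] [0.5185 0.118 ]
th0.84 [-0.0030, 0.0039, 0, 0, 0, 0, W] [0.5155 0.1141]
th0.91 [-0.0027, 0.0040, 0, 0, 0, 0, W] [0.5128 0.1101]
th0.99 [-0.0024, 0.0042, 0, 0, 0, 0, W] [0.5104 0.1059]
th1.06 [-0.0021, 0.0044, 0, 0, 0, 0, W] [0.5083 0.1015]
th1.14 [-0.0018, 0.0046, 0, 0, 0, 0, W] [0.5065 0.0969]
th1.21 [-0.0014, 0.0047, 0, 0, 0, 0, W] [0.5051 0.0922]
th1.29 [-0.0010, 0.0047, 0, 0, 0, 0, W] [0.5041 0.0875]
th1.36 [-0.0007, 0.0048, 0, 0, 0, 0, W] [0.5034 0.0827]
th1.44 [-0.0004, 0.0049, 0, 0, 0, 0, W] [0.503  0.0778]
th1.52 [0.0001, 0.0049, 0, 0, 0, 0, W] [0.5031 0.0729]
th1.59 [0.0004, 0.0048, 0, 0, 0, 0, W] [0.5035 0.0681]
th1.66 [0.0007, 0.0048, 0, 0, 0, 0, W] [0.5042 0.0633]
th1.74 [0.0011, 0.0048, 0, 0, 0, 0, W] [0.5053 0.0585]
```

apply_moves(
  targets=[
    [[-0.0047,0.0011,0,0,0,0,0.005],[-0.0047,0.0014,0,0,0,0,0.005],[-0.0045,0.0018,0,0,0,0,0.005],[-0.0044,0.0021,0,0,0,0,0.005]],
  ],
)

```text
time: 13.8
eef_pos: [0.5391, 0.1342, 0.0635]
orientation: [-3.139, -0.002, -0.006]
force: [3.9, 5.0, 0.0]
gripper_width: 0.148
grasp_force: 40.0
```

```bash
python3 -c "
from h import *
repL()"
```

```text
t 13.8 lever 0.35783299277762326 r 0.06514548727534136 Ftan 5.759414149843471 Frad 2.7624336403053564 pos [0.53908853 0.13417861 0.06348669] [3.93520060e+00 5.03150943e+00 3.19479200e-03] 0.1481070310633196
```

apply_moves(
  targets=[
    [[-0.0042,0.0025,0,0,0,0,0.005],[-0.004,0.0028,0,0,0,0,0.005],[-0.0038,0.003,0,0,0,0,0.005]],
  ],
)

```text
time: 14.1
eef_pos: [0.5266, 0.1261, 0.0634]
orientation: [-3.139, -0.002, -0.005]
force: [1.5, 5.4, 0.9]
gripper_width: 0.147
grasp_force: 40.0
```

```bash
python3 -c "
from h import *
repL()"
```

```text
t 14.1 lever 0.5864927449758216 r 0.06510018103116852 Ftan 4.572196352896412 Frad 3.2342026213837713 pos [0.52663704 0.12607066 0.06341491] [1.47574264 5.40252068 0.89955013] 0.1468690268983866
```

apply_moves(
  targets=[
    [[-0.0036,0.0034,0,0,0,0,0.005],[-0.0033,0.0035,0,0,0,0,0.005]],
  ],
)

```text
time: 14.3
eef_pos: [0.5195, 0.1191, 0.0634]
orientation: [-3.139, -0.002, -0.004]
force: [0.8, 5.7, 2.4]
gripper_width: 0.149
grasp_force: 40.0
```

```bash
python3 -c "
from h import *
repL()"
```

```text
t 14.3 lever 0.7402639087211028 r 0.06505950362446812 Ftan 4.743156121908018 Frad 3.2124035776270765 pos [0.5194557  0.11911501 0.06337272] [0.76093398 5.67785578 2.39952968] 0.14853528923536066
```

apply_moves(
  targets=[
    [[-0.003,0.0039,0,0,0,0,0.005],[-0.0027,0.004,0,0,0,0,0.005]],
  ],
)

```text
time: 14.5
eef_pos: [0.5137, 0.1116, 0.0634]
orientation: [-3.138, -0.003, -0.004]
force: [1.2, 7.7, 1.6]
gripper_width: 0.149
grasp_force: 40.0
```

```bash
python3 -c "
from h import *
repL()"
```

```text
t 14.5 lever 0.8857499540779549 r 0.06502016814396297 Ftan 7.104606349407834 Frad 3.2635782936878046 pos [0.51372186 0.11159813 0.06341684] [1.18717985 7.72767615 1.64681933] 0.1486349581156337
```

apply_moves(
  targets=[
    [[-0.0024,0.0042,0,0,0,0,0.005],[-0.0021,0.0044,0,0,0,0,0.005]],
  ],
)

```text
time: 14.7
eef_pos: [0.509, 0.1031, 0.0633]
orientation: [-3.138, -0.003, -0.004]
force: [-0.0, 6.9, 2.8]
gripper_width: 0.15
grasp_force: 40.0
```

```bash
python3 -c "
from h import *
repL()"
```

```text
t 14.7 lever 1.0352616830281216 r 0.06499055856444573 Ftan 6.254018974184531 Frad 2.9217888185962972 pos [0.50902194 0.1031013  0.06334387] [-0.02428923  6.90282647  2.75556192] 0.149689500830659
```

apply_moves(
  targets=[
    [[-0.0018,0.0046,0,0,0,0,0.005],[-0.0014,0.0047,0,0,0,0,0.005]],
  ],
)

```text
time: 14.9
eef_pos: [0.5056, 0.0938, 0.0633]
orientation: [-3.139, -0.003, -0.003]
force: [-1.1, 7.4, 2.5]
gripper_width: 0.146
grasp_force: 40.0
```

```bash
python3 -c "
from h import *
repL()"
```

```text
t 14.9 lever 1.1887741328609824 r 0.06496671757006693 Ftan 6.800918653905097 Frad 3.141792193837557 pos [0.50556378 0.09375531 0.06330827] [-1.13979986  7.40433718  2.49529057] 0.14625251542141193
```

The lever begins to bite between 0.74 and 0.89 rad, so it starts at half throw as wanted. Next I swing it home to the stop.

apply_moves(
  targets=[
    [[-0.001,0.0047,0,0,0,0,0.005],[-0.0007,0.0048,0,0,0,0,0.005],[-0.0004,0.0049,0,0,0,0,0.005],[0.0001,0.0049,0,0,0,0,0.005],[0.0004,0.0048,0,0,0,0,0.005]],
  ],
)

```text
time: 15.4
eef_pos: [0.5034, 0.0694, 0.0632]
orientation: [-3.139, -0.003, -0.001]
force: [-2.3, 7.6, 5.7]
gripper_width: 0.151
grasp_force: 40.0
```

```bash
python3 -c "
from h import *
repL()"
```

```text
t 15.4 lever 1.5670576929253943 r 0.0649171981289951 Ftan 7.773213655897732 Frad 1.5586658307332264 pos [0.50339595 0.06943141 0.06323401] [-2.31372525  7.58280721  5.74310757] 0.15140060823158172
```

apply_moves(
  targets=[
    [[0.0007,0.0048,0,0,0,0,0.005],[0,0,0,0,0,0,0.005]],
  ],
)

```text
time: 15.6
eef_pos: [0.5037, 0.0669, 0.0632]
orientation: [-3.137, -0.005, -0.0]
force: [-4.0, 14.2, 5.6]
gripper_width: 0.153
grasp_force: 40.0
```

```bash
python3 -c "
from h import *
repL()"
```

```text
t 15.6 lever 1.6061161217352955 r 0.06487556634631958 Ftan 14.603235672865122 Frad 1.9767507274896592 pos [0.50373514 0.06691927 0.06321984] [-3.95715947 14.19517258  5.61603354] 0.15257980764663281
```

The force jumped to 14.6 N at 1.606 rad, so the lever is on its stop. I'll take the load off, let go and retreat upwards.

apply_moves(
  targets=[
    [[0,-0.003,0,0,0,0,0.005],[0,0,0,0,0,0,0.035],[0,0,0,0,0,0,0.035],[0,0,0,0,0,0,0.035],[0,0,-0.03,0,0,0,0.035],[0,0,-0.045,0,0,0,0.035],[0,0,-0.045,0,0,0,0.035],[0,0,-0.03,0,0,0,0.035],[0,0,0,0,0,0,0.035],[0,0,0,0,0,0,0.035]],
  ],
)

```text
time: 16.6
eef_pos: [0.5044, 0.0646, 0.2128]
orientation: [3.141, -0.002, 0.001]
force: [-0.7, 0.5, -0.5]
gripper_width: 0.396
grasp_force: 0.0
```

Run:
```python
from h import *
s=bot.get_state();print(s["time"],s["eef_pos"],s["force"])
p,d=cams.capture("wrist");cv2.imwrite("pics/w3.png",p[:,:,::-1])
cal=cams.calibration("wrist");f=210/np.tan(np.radians(cal["vertical_fov"]/2));T=cal["T_tool_cam"];R=Ro.from_rotvec(s["orientation"]).as_matrix()
v,u=np.mgrid[0:420,0:560];P=np.stack([(u-cal["cx"])/f*d,(v-cal["cy"])/f*d,d],-1)@T[:3,:3].T+T[:3,3];P=P@R.T+s["eef_pos"]
h=cv2.cvtColor(p,cv2.COLOR_RGB2HSV);red=((h[...,0]<8)|(h[...,0]>170))&(h[...,1]>140)
Q=P[red&(P[...,2]>.087)&(P[...,2]<.097)];print("tip",len(Q),Q.mean(0) if len(Q) else 0)
Q=P.reshape(-1,3);Q=Q[(Q[:,2]>.087)&(Q[:,2]<.097)&(Q[:,1]<-.1)&(Q[:,1]>-.23)];print("peg",len(Q),Q.mean(0) if len(Q) else 0)
```

```text
16.6 [0.50436569 0.06463129 0.21282246] [-0.74923658  0.52078539 -0.49012739]
tip 112 [0.50251881 0.06695138 0.09171114]
peg 157 [ 0.61596475 -0.17181494  0.0912244 ]
```

View pics/w3.png

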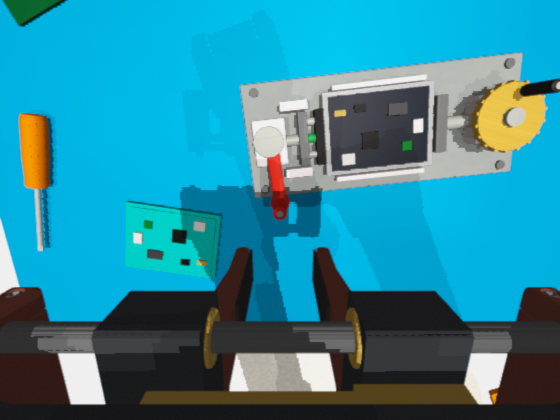

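The lever is fully home, with the post at (280,208). The board sits clamped between shoe and jaw, the peg is where I left it and the gripper is clear.

```bash
python3 -c "
from bench import job
print(job.finish_job())"
```

```text
the job is handed in; nothing more can be done
None
```

The board is clamped and the job handed in at about 17 s: the nut is at about 3.4–3.5 rad, the lever started to bite at about half throw (0.74–0.89 rad), and it now sits on its stop with the robot clear; lock force was judged from the bite point, not measured.

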